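# Clamp the plaster mould with its draw latch

## Task

Of the two two-piece plaster moulds on the bench, one is still unclamped: its latch lever stands up and its wire loop is folded back. Flip that wire loop over so that it drops behind the keeper hook on the loose half, then swing the lever over and press it down flat until it snaps past centre, so that the loop stays hooked and the two halves are drawn together.

Things in the scene. Friction and masses are not known exactly. Their poses are not given: they have to be found in the camera images.
- mould: The unclamped plaster mould, fixed: board 250 x 132 mm (x, y), two plaster halves, cleats on top to z 70 mm. Origin: board's underside, below the seam. x: from the fixed half (x < 0, lever and wire loop) to the loose half (x > 0, keeper hook); y along the seam and latch hinges; z up. The loose half slides in x only, sprung 5 mm open (8 N; 15 N drawn shut). The other mould is already clamped.
- latch_lever (a joint): Steel lever, 24 mm wide, 52 mm long, hinged at mould x -30, y 0, z 86 mm, axis y. Rad: 0 shut, flat towards mould -x, upper face z 91 mm; 1.57 upright; starts at 1.9 to 2.2, leaning to the keeper. Push on its keeper-side face (the upper face when shut), 5 mm off the hinge line. Slight friction holds it; loop tight from about 1.3 rad, then up to 5 N at its end; below 0.2 rad it snaps shut by itself.
- bail_bar (a point): Middle of the wire loop's crossbar (6 mm thick, 34 mm long, along y), 72 mm from the loop's hinge, which is on the lever 22 mm from the lever's hinge; side wires straddle the lever. Starts 10 to 35 degrees past upright towards -x on a stop, bar z 165 to 182 mm, lever's end below z 140. Pushed to +x past upright it falls freely in 1 s to the plate behind the hook, bar z 76, wires below z 112.
- keeper (a point): Seat in the keeper hook on the loose half: the bar's centre when pulled against the hook's far (+x) face; mould z 83 mm, axes as the mould's. Hook: post 24 mm wide (y) with a 4.5 mm lip on its +x side, lip's underside 9.5 mm and top 13.5 mm above this point. It moves with the loose half: mould x 25 mm when sprung open, 20 to 21 mm when drawn shut.

How it is judged:
By the outcome, as a careful person would: the job done as asked, in the order asked, and still so for the second after the job is handed in, with the robot touching nothing.
It also fails if it takes over 38 s, if anything falls off the work surface, if the arm or the gripper's body presses on something with over 40 N, if the wrist force passes 120 N, or if a joint passes its speed limit or range.

## Robot

A 7-joint arm with a two-finger parallel gripper is mounted at the origin on a cart in front of the work surface, level with it; the furniture and walls round the work are solid. World frame = base frame: x ahead of the robot, y to its left, z up, the work surface at z = 0. Lengths are in mm, angles in degrees, forces in N, time in s.
With the tool pointing down it reaches from about 400 to 875 mm from the base axis. Payload 19.3 kg.
Tool frame: the origin (TCP) lies on the centre line of the jaws, within the pads' length; the fingertips stand 19 mm ahead of it and the grasp point (between the pads) is the TCP (manip.tip_reach is the distance from the TCP to the fingertips, in mm); z points along the fingers, y is the direction in which the jaws open and shut (so a half turn about z gives the same grasp; the last joint's range is limited). The gripper opens to 85 mm and grips with 20 to 120 N. Pads are 22 mm wide; open, the fingers measure 114 mm over their backs; the gripper's body (76 mm by 85 mm) begins 54 mm behind the grasp point. The pads swing forward as they close: fully open they stand 13 mm farther back than shut.
Start: joints at [-67.563, 29.874, -2.08, 91.645, 1.215, 58.505, -6.463], TCP at [278.492, 559.516, 250.291] pointing down, gripper open.
Joint ranges: [-166.77, 166.77], [-17.47, 122.26], [-85.68, 81.53], [9.62, 139.38], [-72.42, 252.41], [9.2, 110.78], [-144.41, 144.41]. Speed limits (degrees/s): [108.29, 108.29, 136.94, 136.94, 172.46, 172.46, 172.46].

## Interface

Orientations are given as [roll, pitch, yaw] about the fixed x, y, z axes, in that order (R = Rz(yaw) Ry(pitch) Rx(roll)).
In Python, from bench import manip gives the robot as it stands. The module is installed in compiled form; this text tells all that it offers.
- The arm moves only by the tool drive_tool, never from a script. Its argument "plan" is a list of rows, each a list of 7 numbers: the shift along the world's x, y, z in cm, then the turn, a rotation vector about the world's x, y, z in rad, then the finger opening in cm, from 0 to 8.54. A call has exactly 8 rows; each row is the pose to reach, as a shift and turn from the pose commanded when the call began; what a row does not reach only later rows make up. A row lasts 1/12 s, in which the tool goes at most 41.7 mm and 7.16 degrees, less where a joint would pass 70% of its speed; a pose out of reach is approached as far as the arm can. A call with a gripper value outside its range is refused whole. The fingers move at their own pace and stop on an object; the grip force is fixed at half the most. Time passes only in rows, so rows that repeat a pose let the fingers close, or fill a call up. It gives the time, the measured TCP pose, the force and the opening at its end, in the units of the state.
- manip.observe(): the state, without advancing time (a new reading comes with each control period).
- manip.read_camera(name): name is "side" or "top"; returns the picture (420x560x3 uint8, blue, green, red); there is no depth.
- manip.get_calibration(name): a dict with "fx", "fy", "cx", "cy" (pixels), "R" (3x3) and "t" (3): a world point X has camera coordinates R X + t. Camera axes: x right, y down, z forward; pixel columns grow to the right and rows downward; lengths in mm; the calibration is good to about 2 mm. A picture is of the moment at which its call begins. get_calibration takes no time and is no camera call.
- manip.finish_job(): hands the job in, once; it reports no verdict.
The state is a dict: "t": time; "q": joint angles; "qvel": joint speeds; "joint_efforts": joint torques, N m; "tool_pos": TCP position; "ee_rot": TCP orientation; "ft_force": force on the tool from outside, world axes, zero at the start; "ft_torque": the same for the moment, N m; "grip_width": finger opening in mm.
Only numpy, scipy, OpenCV 4.12 (cv2) and the standard library are available. Lean on these libraries where they do the work, as an engineer would, in place of code of your own. Each camera call takes 0.05 s, during which the arm holds its last target.

## Working session

There is one attempt and no reset: what is moved stays moved. The work goes in short steps, Python scripts to look and compute and a tool call to move; the robot and the scene stay as the last step left them, time stands still between calls to the robot, and variables do not carry over. Pictures are saved under pics/ and viewed, and the job is handed in when it is done.

Besides the shell and the picture viewer there is one more tool, called by a JSON object that holds its "name" and its "arguments". drive_tool: Moves the arm, as the interface text tells. Its arguments: {"type":"object","properties":{"plan":{"type":"array","items":{"type":"array","items":{"type":"number"}}}},"required":["plan"]}

```bash
mkdir -p pics; python3 - <<'E'
from bench import manip
import cv2
for n in("side","top"):
    im=manip.read_camera(n); cv2.imwrite(f"pics/{n}0.png",im)
    c=manip.get_calibration(n); print(n,c)
print(manip.observe())
E
```

```text
side {'fx': 478.24078113856393, 'fy': 478.24078113856393, 'cx': 276.50748015251605, 'cy': 208.8137702323476, 'R': array([[ 0.99893117,  0.04540701, -0.00864454],
       [ 0.0253222 , -0.69404968, -0.71948164],
       [-0.03866925,  0.71849374, -0.69445766]]), 't': array([-553.38410226,   26.00664705,  923.16971787])}
top {'fx': 383.1151604475586, 'fy': 383.1151604475586, 'cx': 280.61482049855823, 'cy': 212.3009960458022, 'R': array([[ 0.00555895, -0.99978033, -0.02020851],
       [-0.99735062, -0.00407738, -0.07262998],
       [ 0.07253163,  0.02055872, -0.9971542 ]]), 't': array([ -8.63459492, 578.73915784, 891.54502891])}
{'t': 0.1, 'q': array([-67.56317779,  29.90702359,  -2.08178936,  91.66821648,
         1.21593281,  58.50481696,  -6.46451458]), 'qvel': array([-0.09954246, -0.09575436,  0.01578345, -0.0950074 ,  0.00937643,
       -0.07654408,  0.0611272 ]), 'joint_efforts': array([ 5.66504852e-03, -9.28467250e+01,  1.98521331e+00, -3.70527220e+01,
        1.82804576e-02,  5.45873714e-03,  6.24375730e-05]), 'tool_pos': array([278.38429813, 559.28064544, 249.7836288 ]), 'ee_rot': array([-1.79942244e+02,  4.87981306e-03,  1.53539787e+02]), 'ft_force': array([-0.26893507,  0.72279928, -0.10430012]), 'ft_torque': array([-0.00864706,  0.00849903,  0.00091971]), 'grip_width': 85.27405740466965}
```

View pics/side0.png

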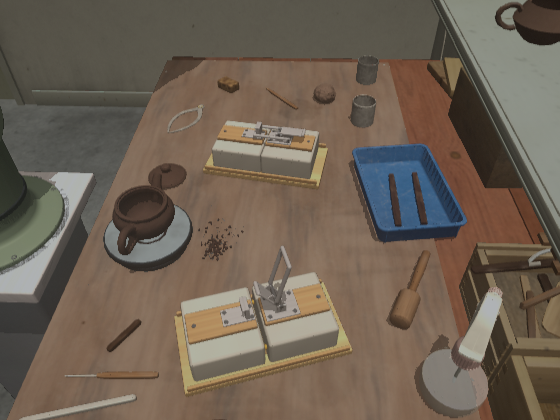

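View pics/top0.png

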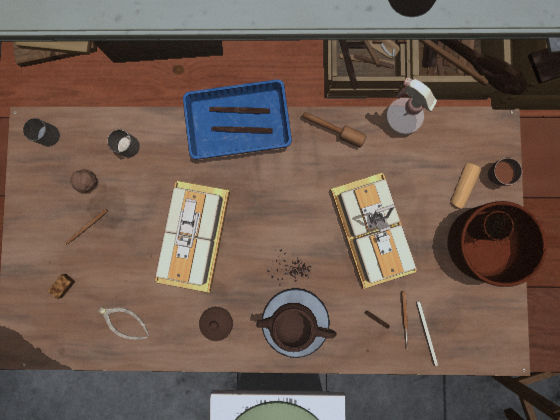

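```bash
python3 - <<'E'
import cv2
a=cv2.imread("pics/side0.png")[240:390,170:355]; cv2.imwrite("pics/side0c.png",cv2.resize(a,None,fx=4,fy=4,interpolation=cv2.INTER_CUBIC))
a=cv2.imread("pics/top0.png")[165:295,320:425]; cv2.imwrite("pics/top0c.png",cv2.resize(a,None,fx=4.5,fy=4.5,interpolation=cv2.INTER_CUBIC))
E
```

```text
(no output)
```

View pics/side0c.png

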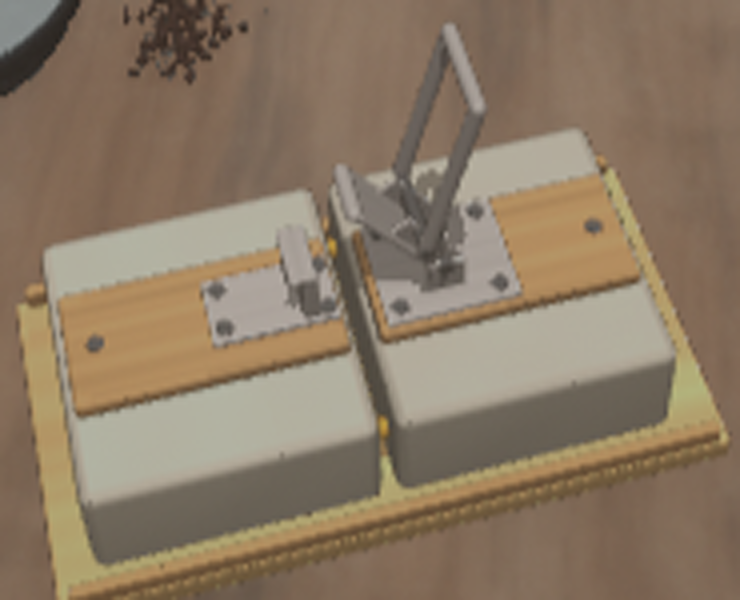

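View pics/top0c.png

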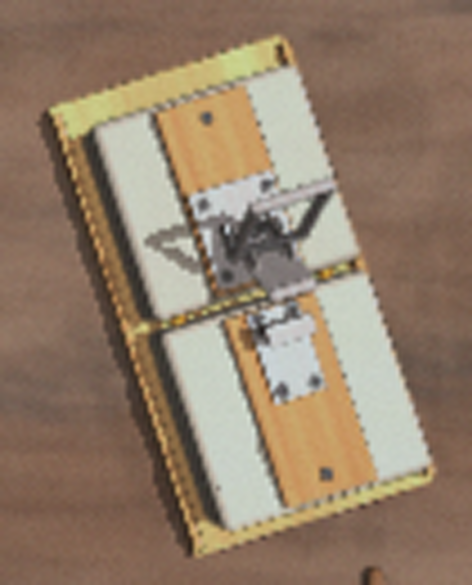

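```bash
cat > h.py <<'E'
import numpy as np
from bench import manip
C={n:manip.get_calibration(n) for n in("side","top")}
def tri(ps,pt):
    A=[];b=[]
    for n,p in(("side",ps),("top",pt)):
        c=C[n];R=c["R"];t=c["t"]
        for k,(f,c0) in enumerate(((c["fx"],c["cx"]),(c["fy"],c["cy"]))):
            m=(p[k]-c0)/f
            A.append(R[k]-m*R[2]);b.append(m*t[2]-t[k])
    X,_,_,_=np.linalg.lstsq(np.array(A),np.array(b),rcond=None)
    e=[]
    for n,p in(("side",ps),("top",pt)): e+=list(np.round(proj(n,X)-p,1))
    return X,e
def proj(n,X):
    c=C[n];Y=c["R"]@X+c["t"];return np.array([c["fx"]*Y[0]/Y[2]+c["cx"],c["fy"]*Y[1]/Y[2]+c["cy"]])
def ray(n,p,z):
    c=C[n];d=c["R"].T@np.array([(p[0]-c["cx"])/c["fx"],(p[1]-c["cy"])/c["fy"],1]);o=-c["R"].T@c["t"]
    return o+d*(z-o[2])/d[2]
E
python3 - <<'E'
from h import *
S=lambda u,v:np.array([(u+.5)/4-.5+170,(v+.5)/4-.5+240])
T=lambda u,v:np.array([(u+.5)/4.5-.5+320,(v+.5)/4.5-.5+165])
P={}
for k,s,t in[("bar",(464,68),(293,198)),("barA",(450,28),(255,208)),("barB",(478,108),(330,188)),("lever",(349,192),(294,290)),("scrF",(593,226),(207,118)),("scrL",(95,344),(326,474)),("hook",(297,250),(295,330)),
 ("pF1",(475,212),(204,205)),("pF2",(500,283),(266,185)),("pF3",(401,306),(288,268)),("pL1",(217,290),(281,389)),("pL2",(224,328),(316,381))]:
    # unsure of side association
    X,e=tri(S(*s),T(*t));P[k]=X;print(k,X.round(1),e)
d=P["scrL"]-P["scrF"];print("yaw",np.degrees(np.arctan2(d[1],d[0])),np.linalg.norm(d),(P["scrL"]+P["scrF"])/2)
E
```

```text
bar [ 576.4 -213.8  175.7] [np.float64(-0.6), np.float64(0.0), np.float64(-0.0), np.float64(-0.4)]
barA [ 571.5 -197.1  176.3] [np.float64(-0.3), np.float64(0.0), np.float64(-0.0), np.float64(-0.2)]
barB [ 581.1 -230.   175.3] [np.float64(-0.8), np.float64(0.1), np.float64(-0.0), np.float64(-0.5)]
lever [ 537.7 -226.6  123.9] [np.float64(-0.5), np.float64(0.0), np.float64(-0.0), np.float64(-0.4)]
scrF [ 624.7 -198.2   69.5] [np.float64(-0.1), np.float64(0.0), np.float64(-0.0), np.float64(-0.1)]
scrL [ 448.4 -254.9   68.6] [np.float64(-0.2), np.float64(0.0), np.float64(-0.0), np.float64(-0.1)]
hook [ 519.2 -233.2   98.4] [np.float64(-0.4), np.float64(0.0), np.float64(-0.0), np.float64(-0.3)]
pF1 [ 580.9 -195.6   72.4] [np.float64(-0.2), np.float64(0.0), np.float64(-0.0), np.float64(-0.1)]
pF2 [ 590.8 -226.4   72.5] [np.float64(-0.1), np.float64(0.0), np.float64(-0.0), np.float64(-0.1)]
pF3 [ 552.7 -236.8   71. ] [np.float64(-2.2), np.float64(0.1), np.float64(-0.1), np.float64(-1.4)]
pL1 [ 489.6 -232.7   71.5] [np.float64(0.1), np.float64(-0.0), np.float64(0.0), np.float64(0.1)]
pL2 [ 494.  -249.5   73.2] [np.float64(-0.1), np.float64(0.0), np.float64(-0.0), np.float64(-0.1)]
yaw -162.17073807443492 185.27253100872736 [ 536.54433082 -226.52459471   69.07704937]
```

{"name": "drive_tool", "arguments": {"plan": [[1.6, -3.7, 0, 0, 0, -0.1, 0], [3.2, -7.4, 0, 0, 0, -0.2, 0], [4.9, -11.0, 0, 0, 0, -0.3, 0], [6.5, -14.7, 0, 0, 0, -0.4, 0], [8.1, -18.4, 0, 0, 0, -0.5, 0], [9.8, -22.0, 0, 0, 0, -0.6, 0], [11.4, -25.7, 0, 0, 0, -0.7, 0], [13.0, -29.3, 0, 0, 0, -0.8, 0]]}}

```text
t: 0.77
tool_pos: [408.8, 264.5, 250.3]
ee_rot: [-180.0, -0.0, 107.4]
ft_force: [1.7, 0.3, 0.5]
grip_width: 0.1
```

```bash
python3 -c "
from bench import manip
print(manip.tip_reach)"
```

```text
19.0
```

{"name": "drive_tool", "arguments": {"plan": [[1.6, -3.7, 0, 0, 0, 0, 0], [3.2, -7.4, 0, 0, 0, 0, 0], [4.9, -11.0, 0, 0, 0, 0, 0], [6.5, -14.7, 0, 0, 0, 0, 0], [8.1, -18.4, 0, 0, 0, 0, 0], [9.8, -22.0, 0, 0, 0, 0, 0], [11.4, -25.7, 0, 0, 0, 0, 0], [13.0, -29.3, 0, 0, 0, 0, 0]]}}

```text
t: 1.43
tool_pos: [538.8, -28.6, 250.2]
ee_rot: [-180.0, -0.0, 107.7]
ft_force: [0.9, 1.6, -0.5]
grip_width: 0.2
```

```bash
python3 -c "
from bench import manip
print(manip.observe())"
```

```text
{'t': 1.4333, 'q': array([-17.09782641,  23.04910892,  18.47534286, 105.38235415,
        -8.93880757,  52.99056627,  23.10468071]), 'qvel': array([ 47.92687618,  19.66655918,   4.63241961, -28.9838677 ,
        -8.15671986,  10.72106909,  53.75276367]), 'joint_efforts': array([ -8.52564007, -80.55999041,   8.2138449 , -28.8864702 ,
         0.64498002,  -0.50493043,  -2.91026115]), 'tool_pos': array([538.80745874, -28.56435037, 250.20332892]), 'ee_rot': array([-1.79988060e+02, -4.10577241e-03,  1.07702542e+02]), 'ft_force': array([ 0.85355443,  1.5915164 , -0.45920196]), 'ft_torque': array([ 0.10698372,  0.00781164, -0.01797602]), 'grip_width': 0.22296210645301637}
```

{"name": "drive_tool", "arguments": {"plan": [[1.6, -3.7, 0, 0, 0, 0, 0], [3.2, -7.4, 0, 0, 0, 0, 0], [4.9, -11.0, 0, 0, 0, 0, 0], [6.5, -14.7, 0, 0, 0, 0, 0], [7.6, -17.4, -0.5, 0, 0, 0, 0], [7.6, -17.4, -3.5, 0, 0, 0, 0], [7.6, -17.4, -6.5, 0, 0, 0, 0], [7.6, -17.4, -6.5, 0, 0, 0, 0]]}}

```text
t: 2.1
tool_pos: [612.0, -199.9, 179.8]
ee_rot: [-179.6, -0.2, 107.7]
ft_force: [-1.7, 1.1, -0.9]
grip_width: 0.4
```

```bash
python3 - <<'E'
from bench import manip
import cv2
im=manip.read_camera("side"); a=im[210:360,200:385]; cv2.imwrite("pics/s1.png",cv2.resize(a,None,fx=4,fy=4,interpolation=cv2.INTER_CUBIC))
o=manip.observe();print(o['t'],o['tool_pos'],o['ft_force'],o['ee_rot'])
E
```

```text
2.15 [ 613.04893854 -200.00750565  182.8977524 ] [ 0.08951622 -0.5190393   0.7270751 ] [-1.79741221e+02 -1.55103040e-01  1.07697984e+02]
```

View pics/s1.png

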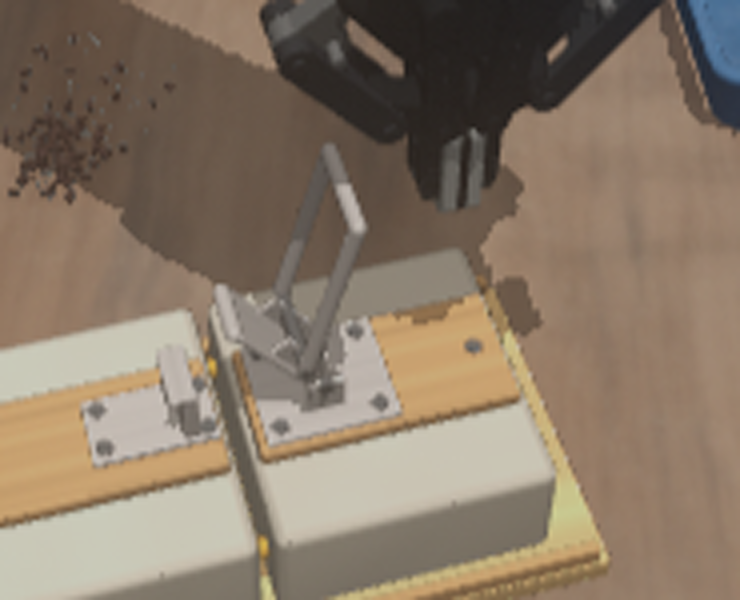

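{"name": "drive_tool", "arguments": {"plan": [[-1.4, -0.5, 0, 0, 0, 0, 0], [-2.2, -0.7, 0, 0, 0, 0, 0], [-3.0, -0.9, 0, 0, 0, 0, 0], [-3.7, -1.2, 0, 0, 0, 0, 0], [-4.4, -1.4, 0, 0, 0, 0, 0], [-5.2, -1.7, 0, 0, 0, 0, 0], [-5.9, -1.9, 0, 0, 0, 0, 0], [-6.6, -2.1, 0, 0, 0, 0, 0]]}}

```text
t: 2.82
tool_pos: [547.8, -221.7, 185.4]
ee_rot: [180.0, 0.0, 107.7]
ft_force: [0.4, -0.6, 0.2]
grip_width: 0.2
```

```bash
cat > look.py <<'E'
from bench import manip
import cv2,sys
k=sys.argv[1]
a=manip.read_camera("side")[210:360,170:355]; cv2.imwrite(f"pics/s{k}.png",cv2.resize(a,None,fx=4,fy=4,interpolation=cv2.INTER_CUBIC))
o=manip.observe();print(o['t'],o['tool_pos'],o['ft_force'],o['ee_rot'])
E
python3 look.py 2
```

```text
2.8667 [ 546.60261952 -222.35055907  185.43501224] [-0.39023565 -1.81729215  0.50022164] [-1.79964776e+02 -2.52488202e-03  1.07638138e+02]
```

View pics/s2.png

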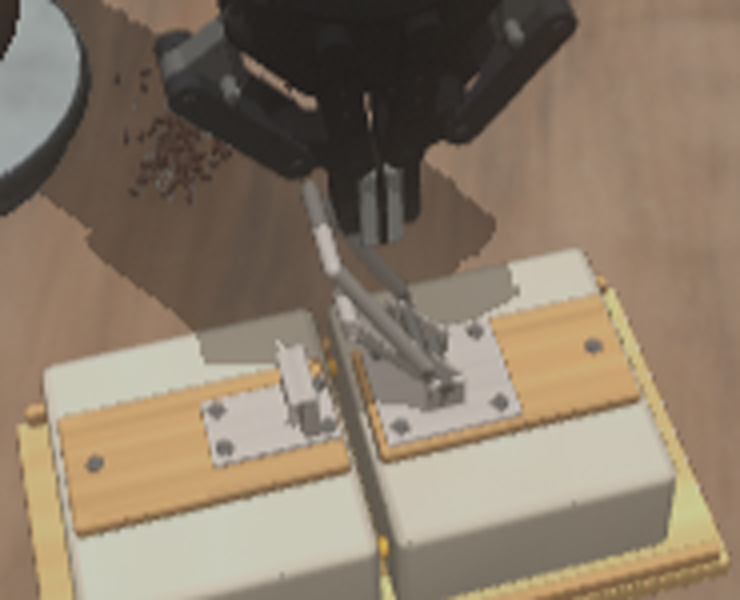

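{"name": "drive_tool", "arguments": {"plan": [[0, 0, 1.0, 0, 0, 0, 0], [0, 0, 2.0, 0, 0, 0, 0], [0, 0, 2.0, 0, 0, 0, 0], [-1, -0.3, 2.0, 0, 0, 0, 0], [-2.5, -0.8, 2.0, 0, 0, 0, 0], [-4.0, -1.3, 2, 0, 0, 0, 0], [-4.0, -1.3, 2.0, 0, 0, 0, 0], [-4.0, -1.3, 2.0, 0, 0, 0, 0]]}}

```text
t: 3.53
tool_pos: [507.9, -234.8, 205.4]
ee_rot: [180.0, -0.0, 107.7]
ft_force: [0.5, 0.7, 0.2]
grip_width: 0.1
```

```bash
python3 look.py 3; python3 - <<'E'
from bench import manip
import cv2
a=manip.read_camera("top")[165:295,320:425]; cv2.imwrite("pics/t3.png",cv2.resize(a,None,fx=4.5,fy=4.5,interpolation=cv2.INTER_CUBIC))
E
```

```text
3.5833 [ 508.56408962 -234.44446017  205.37699684] [ 0.60079321 -0.5974641  -0.06617838] [1.79979206e+02 3.16295625e-03 1.07700166e+02]
```

View pics/s3.png

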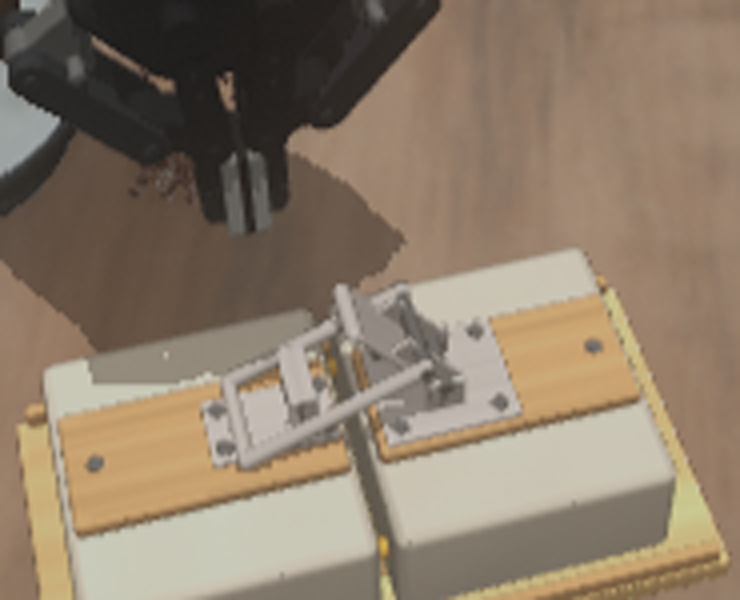

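View pics/t3.png

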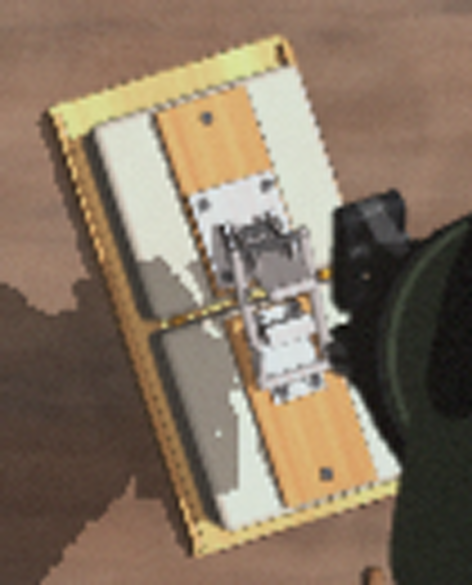

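{"name": "drive_tool", "arguments": {"plan": [[0, 0, -3.0, 0, 0, 0, 0], [0, 0, -6.0, 0, 0, 0, 0], [0, 0, -6.8, 0, 0, 0, 0], [0.9, 0.2, -6.8, 0, 0, 0, 0], [1.7, 0.5, -6.6, 0, 0, 0, 0], [2.5, 0.7, -6.3, 0, 0, 0, 0], [3.3, 1.0, -6.0, 0, 0, 0, 0], [4.1, 1.2, -5.6, 0, 0, 0, 0]]}}

```text
t: 4.3
tool_pos: [551.2, -222.3, 151.5]
ee_rot: [179.9, 0.1, 107.7]
ft_force: [-0.3, 0.3, -0.2]
grip_width: -0.2
```

```bash
python3 look.py 4
```

```text
4.35 [ 553.09164222 -221.60943424  152.00590619] [0.66102621 1.99626994 1.24416591] [1.79795502e+02 1.05925000e-01 1.07799739e+02]
```

View pics/s4.png

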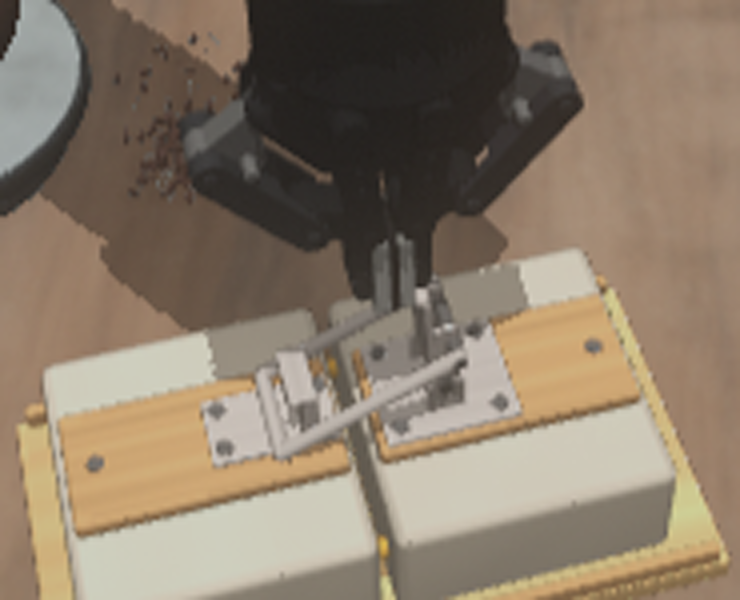

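{"name": "drive_tool", "arguments": {"plan": [[0.6, 0.2, 0, 0, 0, 0, 0], [1.1, 0.35, 0, 0, 0, 0, 0], [1.6, 0.5, -0.1, 0, 0, 0, 0], [2.2, 0.7, -0.3, 0, 0, 0, 0], [2.7, 0.9, -0.6, 0, 0, 0, 0], [3.1, 1.0, -0.9, 0, 0, 0, 0], [3.1, 1.0, -0.9, 0, 0, 0, 0], [3.1, 1.0, -0.9, 0, 0, 0, 0]]}}

```text
t: 5.02
tool_pos: [583.5, -212.0, 142.1]
ee_rot: [179.7, 0.1, 107.8]
ft_force: [6.6, 1.8, 15.3]
grip_width: -0.0
```

```bash
python3 look.py 5
```

```text
5.0667 [ 583.4135567  -212.0725313   142.10469664] [ 5.79845439  2.70218321 14.26535453] [1.79703671e+02 1.29167742e-01 1.07754193e+02]
```

View pics/s5.png

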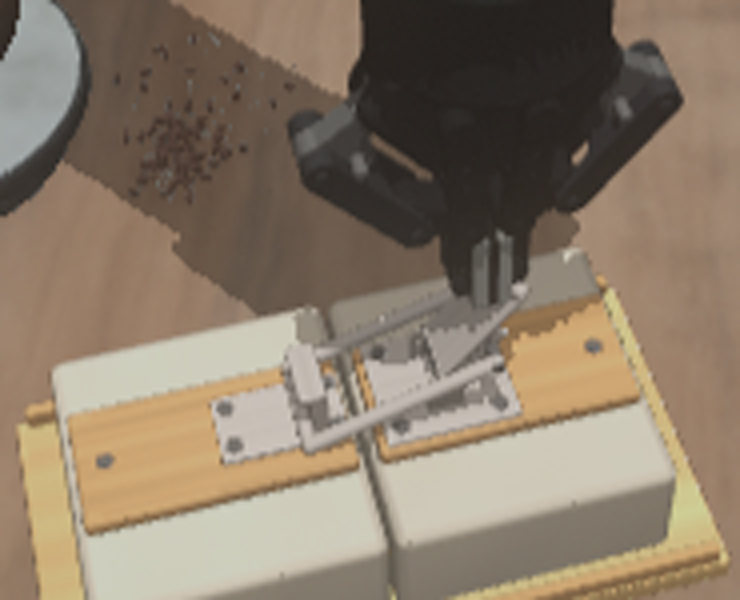

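{"name": "drive_tool", "arguments": {"plan": [[0.5, 0.15, -0.3, 0, 0, 0, 0], [0.9, 0.3, -0.7, 0, 0, 0, 0], [1.2, 0.4, -1.1, 0, 0, 0, 0], [1.5, 0.5, -1.5, 0, 0, 0, 0], [1.8, 0.55, -1.9, 0, 0, 0, 0], [2.0, 0.6, -2.2, 0, 0, 0, 0], [2.1, 0.65, -2.4, 0, 0, 0, 0], [2.1, 0.65, -2.4, 0, 0, 0, 0]]}}

```text
t: 5.73
tool_pos: [601.3, -205.8, 115.6]
ee_rot: [-180.0, -0.0, 107.7]
ft_force: [-0.2, -0.3, 1.1]
grip_width: -0.1
```

```bash
python3 look.py 6
```

```text
5.7833 [ 601.33000198 -205.99652539  115.98334864] [-0.52499605 -0.06762017 -0.00212504] [-1.79969453e+02 -1.30591264e-02  1.07695055e+02]
```

View pics/s6.png

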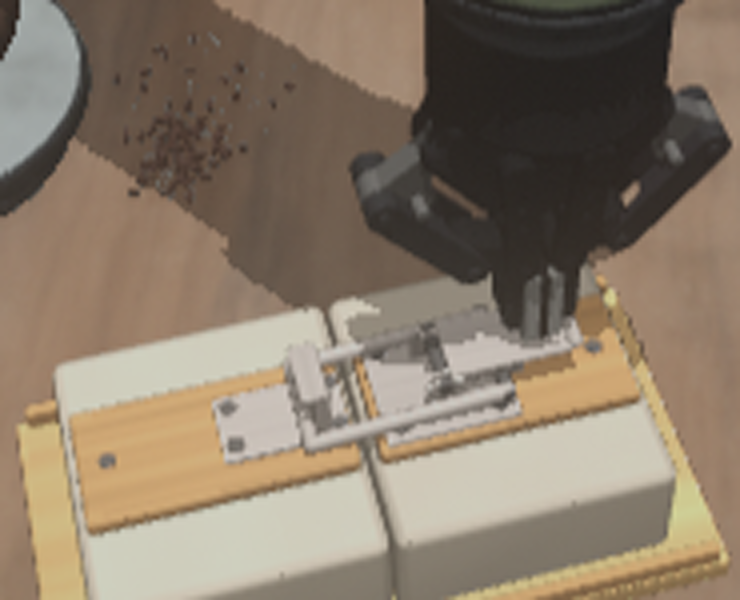

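{"name": "drive_tool", "arguments": {"plan": [[0.2, 0.1, -0.2, 0, 0, 0, 0], [0.2, 0.1, -0.3, 0, 0, 0, 0], [0.2, 0.1, -0.4, 0, 0, 0, 0], [0.2, 0.1, -0.5, 0, 0, 0, 0], [0.2, 0.1, -0.6, 0, 0, 0, 0], [0.2, 0.1, -0.6, 0, 0, 0, 0], [0.2, 0.1, -0.6, 0, 0, 0, 0], [0.2, 0.1, -0.6, 0, 0, 0, 0]]}}

```text
t: 6.45
tool_pos: [603.5, -205.0, 110.3]
ee_rot: [-180.0, 0.0, 107.7]
ft_force: [0.1, 1.3, -0.8]
grip_width: 0.1
```

{"name": "drive_tool", "arguments": {"plan": [[0, 0, 2, 0, 0, 0, 0], [0, 0, 4, 0, 0, 0, 0], [0, 0, 7, 0, 0, 0, 0], [0.5, 2, 10, 0, 0, 0, 0], [1, 5, 13, 0, 0, 0, 0], [1, 9, 14, 0, 0, 0, 0], [1, 12, 14, 0, 0, 0, 0], [1, 13, 14, 0, 0, 0, 0]]}}

```text
t: 7.12
tool_pos: [614.0, -69.4, 251.1]
ee_rot: [179.9, -0.1, 108.0]
ft_force: [-0.1, 0.2, -0.6]
grip_width: 0.1
```

```bash
python3 look.py 7; python3 - <<'E'
from bench import manip
import cv2
a=manip.read_camera("top")[165:295,320:425]; cv2.imwrite("pics/t7.png",cv2.resize(a,None,fx=4.5,fy=4.5,interpolation=cv2.INTER_CUBIC))
E
```

```text
7.1667 [613.8684239  -69.53386976 250.55278733] [-0.06936863  2.98652399 -0.4370607 ] [ 1.79932959e+02 -1.08307173e-01  1.08020679e+02]
```

View pics/s7.png

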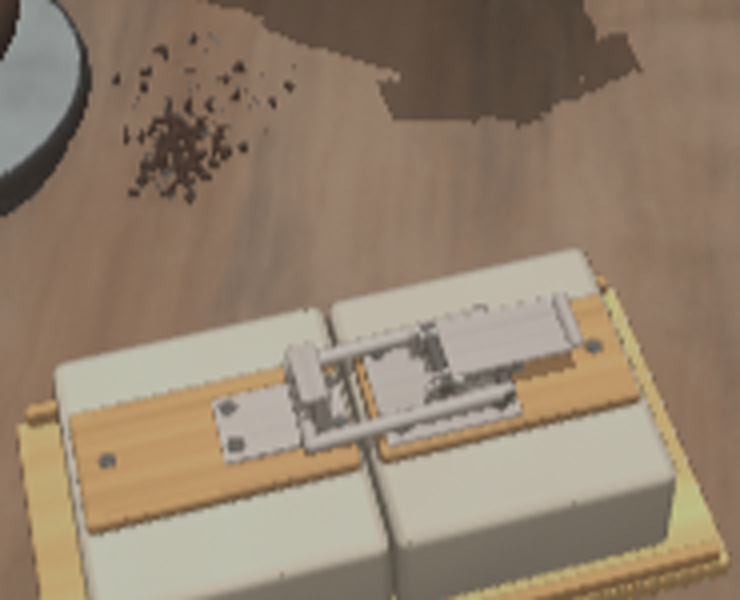

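View pics/t7.png

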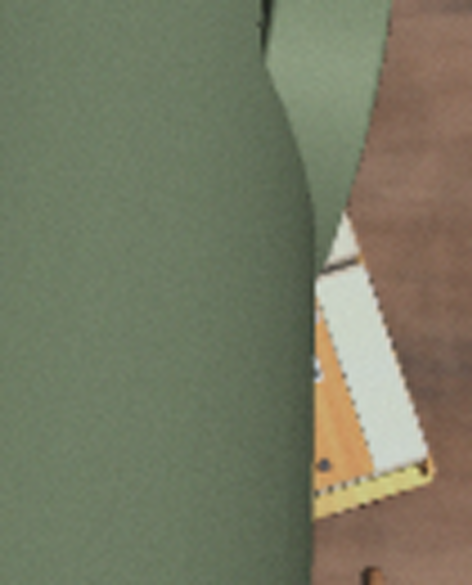

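```bash
python3 - <<'E'
from h import *
ex=np.array([-.952,-.306]);o=np.array([538.9,-225.8])
def M(x,z): return np.r_[o+x*ex,z]
for th in(0,.1,.2,.3):
    x=-30-52*np.cos(th)+5*np.sin(th);z=86+52*np.sin(th)+5*np.cos(th)
    p=proj("side",M(x,z));print(th,(p-[170,210])*4)
print("seat",(proj("side",M(20.5,83))-[170,210])*4)
E
```

```text
0 [572.61826382 314.46890228]
0.1 [571.25236283 306.26220227]
0.2 [568.49819727 298.45006441]
0.3 [564.36059161 291.11753463]
seat [296.91039797 391.29589009]
```

```bash
python3 -c "
from bench import manip
print(manip.finish_job(), manip.observe()['t'])"
```

```text
the job is handed in; nothing more can be done
the job is handed in; nothing more can be done
```

The mould is clamped and the job was handed in at about 7.2 s of the 38 s allowed. With the gripper shut, I pushed the wire loop past upright so it dropped behind the keeper hook. I then swung the lever over and down until it snapped.

- **Lever:** in the last side view it lies flat. Its end is at crop pixel (568, 322), against a predicted (573, 314) for a shut lever and further off for any raised angle. Before I backed off, the fingertips went down to z 91 mm with almost no force on them, which fits a lever already past centre.
- **Loop and halves:** the bar sits behind the hook and the seam has closed up. The hook hides the middle of the bar, so I judged this from the bar's visible end.
- **Forces:** the highest I saw was about 15 N, read only at the end of each move, so a brief peak in between would not show.
- **Check that failed:** the final top view was no use, because the arm was covering the latch. The result rests on the side view and the touch reading.

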